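# Hold the hidden bolt head inside the lidded bath

### The job

Lift the loose lid off the steel bath by its knob and set it down gently, flat and knob up, on the free bench, leaving the bottle and beaker undisturbed. Then reach down into the narrow gap behind the bracket inside the bath, grip the hex bolt head that the nut driver is slowly dragging round, and hold it firmly so that it stops turning. Finish while still holding the bolt head between the fingers.

Things in the scene. Friction and masses are not known exactly. Their poses are not given: they have to be found in the camera images.
- bath: Shallow open-topped steel bath, outside 200 (x) x 260 (y) mm, walls 4 mm, rim 110 mm above the bench, fixed. Origin at bench height under its centre; z up; its -x side is the near wall. Inside, an upright aluminium bracket plate crosses it at x = 46 to 52 mm: 150 mm wide (y, centred), top 100 mm above the bench.
- gap (a point): Middle of the gap between the bracket and the bath's far wall, level with the bolt: bath x = 74 mm, y = 0, 72 mm above the bench. The gap is 44 mm wide (bath x = 52 to 96 mm), runs the full inner width of 252 mm along y and is open above once the lid is off; its floor is 14 mm above the bench. Axes as the bath's.
- driver (a point): Middle of the top of the white nut driver, a block 100 (x) x 80 (y) mm, up to 110 mm tall, fixed outside the bath's near wall (bath x = -208 to -108 mm). Its shaft passes through that wall to the nut on the bracket's near side. Axes as the bath's.
- lid: Loose flat steel lid of the bath, 220 (x) x 280 (y) x 4 mm (6 mm at its raised middle), about 0.4 kg, lying on the bath's rim, covering it. Origin at the centre of its underside, z up; nothing latches it.
- lid_knob (a point): Centre of the grip of the lid's black knob, on the lid's middle, 26 mm above the lid's underside. The grip is an upright cylinder of 30 mm diameter, 24 mm tall (from 14 to 38 mm above the lid's underside), on a 16 mm stem. Axes as the lid's.
- bolt_head (a point): Centre of the steel hex bolt head behind the bracket: 24 mm across flats, 28 mm across corners, 12 mm thick. Its axis is level, along the bath's x. Centre at bath x = 63 mm, y = 0, 72 mm above the bench; the head spans x = 57 to 69 mm, on a 20 mm round spacer 5 mm long against the bracket. This frame turns with the bolt about its x (the bath's x).
- bolt (a joint): Turn of the bolt (rad) about the bath's +x. At 0 and each multiple of pi/3 two flats are upright, facing the bath's +y and -y. From the start the driver drags nut and bolt round together, values growing, at about 0.15 rad/s with about 0.12 N m, without end; when the head is gripped firmly the driver stalls.
- reagent: Black reagent bottle with black cap, 72 mm diameter, 150 mm tall, standing on the bench beyond the work; leave alone. Origin at its underside.
- beaker: Glass beaker, 72 mm diameter at the rim, 95 mm tall, standing on the bench to the robot's right; leave alone. Origin at its underside.
- stirrer: Round white magnetic stirrer with a grey top plate, 164 mm diameter, 79 mm tall, fixed on the bench at the right, beyond the beaker. Origin at its underside.
- notebook: Open notebook, 150 (x) x 210 (y) x 10 mm, fixed on the bench to the left. Origin at its underside.

How it is judged:
On the way, in this order (a step that is already met when the one before it is completed fails the run):
1. the lid is lifted clear of the bath by its knob (height (world z) of lid_knob above 0.155 m and contact force between lid and bath below 0.05 N and contact force between the fingers and lid above 1 N and distance between the grasp point and lid_knob below 0.04 m), for 0.2 s.
2. the lid lies flat on the bench, knob up, let go and at rest (height (world z) of lid_knob below 0.031 m and angle between lid_knob's own z axis and vertical below 0.06 rad and linear speed of lid below 0.03 m/s and contact force between the fingers and lid below 0.1 N and contact force between lid and bath below 0.1 N), for 0.2 s.
3. the bolt head is gripped and no longer turns (velocity of joint bolt between -0.03 and 0.03 rad/s and contact force between the fingers and bolt above 4 N and distance between the grasp point and bolt_head below 0.03 m), for 0.5 s.
At the end, for the whole second after the job is handed in: For the last second the fingers hold the bolt head (over 4 N, head within 30 mm of the point between the fingers), turning under 0.03 rad/s; the lid lies on the bench, knob up (knob centre under 31 mm high, tilt under 0.06 rad), at rest, touching neither fingers nor bath (all of step 2 and all of step 3); the arm keeps its last pose, push and grip.
It fails at once if the reagent bottle is shifted more than 25 mm or tipped (distance of reagent from where it was at the start of the episode above 0.025 m or angle between reagent's own z axis and vertical above 0.3 rad).
It fails at once if the beaker is shifted more than 25 mm or tipped (distance of beaker from where it was at the start of the episode above 0.025 m or angle between beaker's own z axis and vertical above 0.3 rad).
It fails at once if the lid is dropped or thrown (moving faster than 0.6 m/s while not in the fingers) (linear speed of lid above 0.6 m/s and contact force between the fingers and lid below 0.1 N).
It also fails if it takes over 64 s, if anything falls off the work surface, if the arm or the gripper's body presses on something with over 40 N, if the wrist force passes 120 N, or if a joint passes its speed limit or range.

### The arm

A 6-joint arm with a two-finger parallel gripper is mounted at the origin on the work surface. World frame = base frame: x ahead of the robot, y to its left, z up, the work surface at z = 0. Lengths are in m, angles in rad, forces in N, time in s.
With the tool pointing down it reaches from about 0.25 to 0.775 m from the base axis. Payload 4 kg.
Tool frame: the origin (TCP) lies on the centre line of the jaws, within the pads' length; the fingertips stand 8 mm ahead of it and the grasp point (between the pads) lies 11 mm behind it; z points along the fingers, y is the direction in which the jaws open and shut (so a half turn about z gives the same grasp; the last joint's range is limited). The gripper opens to 94 mm and grips with 3 to 60 N. Pads are 16 mm wide; open, the fingers measure 119 mm over their backs; the gripper's body (75 mm by 177 mm) begins 78 mm behind the grasp point.
Start: joints at [1.062, 0.087, 1.371, -0, 1.684, -0.103], TCP at [0.217, 0.505, 0.214] pointing down, gripper open.
Joint ranges: [-3.1, 3.1], [-0.76, 2.03], [0.27, 2.55], [-1.08, 4.22], [0.17, 2.65], [-2.57, 2.57]. Speed limits (rad/s): [2.79, 2.79, 3.14, 3.14, 3.14, 3.14].

### API

Orientations are given as [roll, pitch, yaw] about the fixed x, y, z axes, in that order (R = Rz(yaw) Ry(pitch) Rx(roll)).
In Python, from bench import robot, cams, close_job gives the robot as it stands.
- The arm moves only by the tool arm_command, never from a script. Its argument "plan" is one flat list of numbers, 7 for each row, row after row: the shift along the tool's x, y, z in cm, then the turn, a rotation vector about the tool's x, y, z in degrees, then the closure, from 0 (fully open) to 1 (shut). A call has 1 to 8 rows; each row shifts and turns the commanded pose from where the row before left it, along the tool's axes as they then stand; what a row does not reach is not made up. A row lasts 1/8 s, in which the tool goes at most 62.5 mm and 10.7 degrees, less where a joint would pass 70% of its speed; a pose out of reach is approached as far as the arm can. A call with a gripper value outside its range is refused whole. The fingers move at their own pace and stop on an object; the grip force is fixed at half the most. Time passes only in rows, so rows that do not move let the fingers close. It gives the time, the measured TCP pose, the force and the opening at its end, in the units of the state.
- robot.get_obs(): the state, without advancing time (a new reading comes with each control period).
- cams.snapshot(name): name is "scene" or "top" or "wrist"; returns a dict with "pixels" (480x640x3 uint8, red, green, blue), "fov_y" (degrees; the focal length in pixels is half the picture's height over the tangent of half this angle, whatever the lens; pixels are square), "cx", "cy" (the principal point, pixels), "k1" (the pictures are not rectified: a ray, as slopes to the right and down, at radius r is drawn at 1 + k1 r^2 times it, then the intrinsics apply), "camera_from_world" (4x4, takes a point from world to camera coordinates); the wrist camera has in their place "tool_from_camera" (4x4, takes a point from camera to tool coordinates, whose origin is the TCP and whose axes are the flange's). Camera axes: x right, y up, looking along -z (the intrinsics and any distortion apply to the point x, -y, -z); pixel columns grow to the right and rows downward; lengths in m; the calibration is good to about 2 mm. A picture is of the moment at which its call begins: read the wrist's pose just before it. There is no depth.
- close_job(): hands the job in, once; it reports no verdict.
The state is a dict: "time": time; "joint_positions": joint angles; "qvel": joint speeds; "joint_torque": joint torques, N m; "tool_pos": TCP position; "ee_rot": TCP orientation; "wrist_force": force on the tool from outside, world axes, zero at the start; "wrist_torque": the same for the moment, N m; "width": finger opening in m.
Only numpy, scipy, OpenCV 4.12 (cv2) and the standard library are available. Lean on these libraries where they do the work, as an engineer would, in place of code of your own. Each camera call takes 0.05 s, during which the arm holds its last target.

## Working session

There is one attempt and no reset: what is moved stays moved. The work goes in short steps, Python scripts to look and compute and a tool call to move; the robot and the scene stay as the last step left them, time stands still between calls to the robot, and variables do not carry over. Pictures are saved under pics/ and viewed, and the job is handed in when it is done.

Besides the shell and the picture viewer there is one more tool, called after "Call:" as name(argument=value, ...), one argument or row to a line, values as JSON. arm_command: Moves the arm, as the interface text tells. Its arguments: {"type":"object","properties":{"plan":{"type":"array","items":{"type":"number"}}},"required":["plan"]}

```bash
mkdir -p pics; ls; cat > h.py <<'E'
import numpy as np, cv2
from bench import robot, cams
from scipy.spatial.transform import Rotation as R
def snap(n,f):
    o=robot.get_obs(); s=cams.snapshot(n)
    cv2.imwrite('pics/'+f+'.png',cv2.cvtColor(s['pixels'],cv2.COLOR_RGB2BGR))
    return s,o
def Twc(s,o):
    if 'camera_from_world' in s: return np.linalg.inv(np.array(s['camera_from_world']))
    T=np.eye(4);T[:3,:3]=R.from_euler('xyz',o['ee_rot']).as_matrix() if np.size(o['ee_rot'])==3 else np.array(o['ee_rot']).reshape(3,3)
    T[:3,3]=o['tool_pos']; return T@np.array(s['tool_from_camera'])
def K(s):
    f=240/np.tan(np.radians(s['fov_y'])/2); return np.array([[f,0,s['cx']],[0,f,s['cy']],[0,0,1.]]),np.array([s['k1'],0,0,0,0.])
def rays(s,o,uv):
    k,d=K(s); p=cv2.undistortPointsIter(np.array(uv,float).reshape(-1,1,2),k,d,None,None,(3,50,1e-10)).reshape(-1,2)
    T=Twc(s,o); v=np.c_[p[:,0],-p[:,1],-np.ones(len(p))]@T[:3,:3].T
    return T[:3,3],v
def onz(s,o,uv,z):
    c,v=rays(s,o,uv); return c+v*((z-c[2])/v[:,2])[:,None]
def proj(s,o,P):
    k,d=K(s);T=np.linalg.inv(Twc(s,o)); q=np.atleast_2d(P)@T[:3,:3].T+T[:3,3]
    q=q*[1,-1,-1]; return cv2.projectPoints(q,np.zeros(3),np.zeros(3),k,d)[0].reshape(-1,2)
E
python3 - <<'E'
from h import *
for n in ['scene','top','wrist']:
    s,o=snap(n,n+'0'); print(n,{k:np.round(v,3).tolist() for k,v in s.items() if k!='pixels'})
print(o)
E
```

```text
pics
scene {'fov_y': 52.533, 'cx': 319.654, 'cy': 231.931, 'k1': 0.002, 'camera_from_world': [[-0.404, 0.915, 0.001, 0.207], [-0.723, -0.32, 0.613, 0.352], [0.561, 0.247, 0.79, -1.785], [0.0, 0.0, 0.0, 1.0]]}
top {'fov_y': 45.56, 'cx': 321.966, 'cy': 236.063, 'k1': -0.067, 'camera_from_world': [[-0.003, -1.0, 0.013, 0.016], [0.999, -0.002, 0.044, -0.546], [-0.044, 0.013, 0.999, -1.846], [0.0, 0.0, 0.0, 1.0]]}
wrist {'fov_y': 67.245, 'cx': 320.678, 'cy': 238.516, 'k1': 0.005, 'tool_from_camera': [[-0.0, 0.96, 0.282, 0.081], [1.0, 0.0, -0.001, 0.0], [-0.001, 0.282, -0.96, -0.171], [0.0, 0.0, 0.0, 1.0]]}
{'time': 0.1, 'joint_positions': array([ 1.06188667e+00,  8.78775781e-02,  1.37207374e+00, -8.74037267e-08,
        1.68360257e+00, -1.03094578e-01]), 'qvel': array([ 0.00083944, -0.00032141, -0.00446404, -0.0003524 , -0.00045822,
        0.00119675]), 'joint_torque': array([ 1.80398583e-03, -3.41248906e+01, -3.03302407e+01,  7.18948245e-02,
        3.03803163e-02, -1.24592216e-04]), 'tool_pos': array([0.21689302, 0.50491521, 0.21243804]), 'ee_rot': array([-3.13964182e+00, -2.01747995e-04,  2.73577737e+00]), 'wrist_force': array([-0.01728481,  0.12653678,  0.30108879]), 'wrist_torque': array([-0.01383202,  0.02295699, -0.00142845]), 'width': 0.09385763870230959}
```

View pics/top0.png

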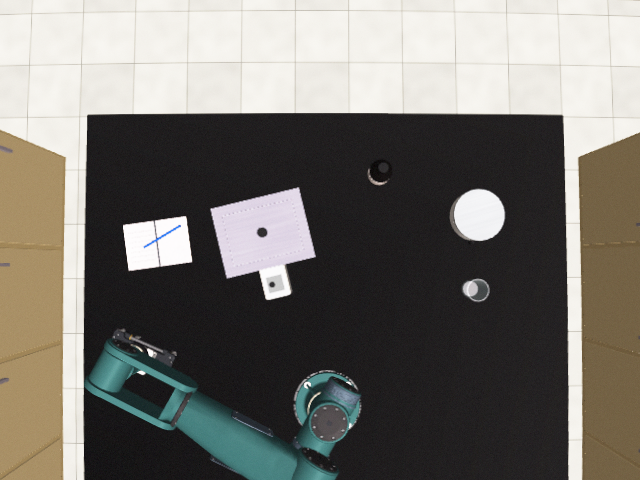

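View pics/scene0.png

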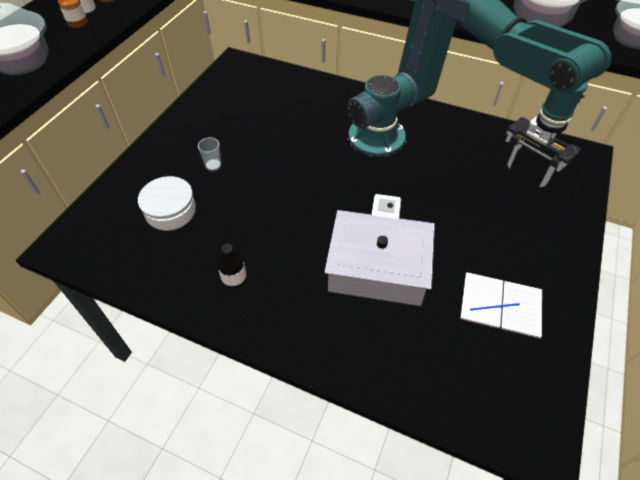

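View pics/wrist0.png

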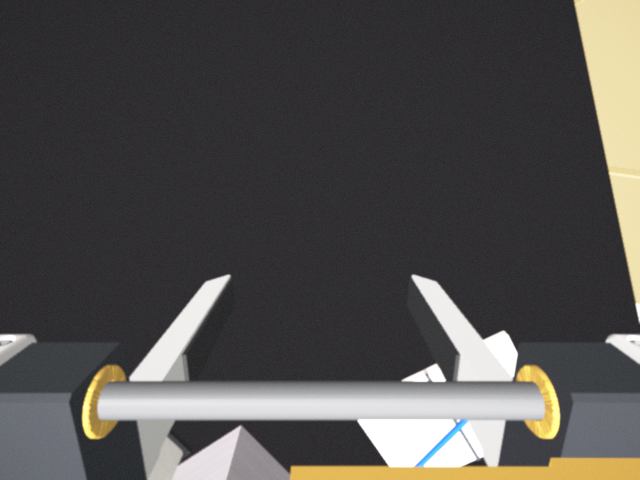

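The top view shows the pink lid with corners about (211,208), (299,188), (315,257), (227,278), the knob at (262,232), driver (275,283), bottle (379,172), beaker (476,290), notebook left. Now measuring.

```bash
cat > m.py <<'E'
from h import *
S={}
for n in ['top','scene']:
    s,o=snap(n,n+'1'); S[n]=(s,o)
    p=s['pixels'].astype(int); print(n,p[200,270] if n=='top' else p[225,350], p[283,281] if n=='top' else p[205,393])
def quad(n,seed,z):
    s,o=S[n]; p=s['pixels'].copy()
    m=(p.min(2)>120).astype(np.uint8)
    if z>.1 : m&=((p[...,0].astype(int)-p[...,1])>4).astype(np.uint8)
    m=cv2.morphologyEx(m,cv2.MORPH_OPEN,np.ones((3,3)))
    m=cv2.morphologyEx(m,cv2.MORPH_CLOSE,np.ones((7,7)))
    _,l=cv2.connectedComponents(m); c=max(cv2.findContours((l==l[seed[1],seed[0]]).astype(np.uint8),0,1)[0],key=cv2.contourArea)
    P=onz(s,o,c.reshape(-1,2),z); r=cv2.minAreaRect((P[:,:2]*1000).astype(np.float32)); return r
print('lid',quad('top',(270,200),.113),quad('scene',(350,225),.113))
for z in (.1,.11): print('drv',quad('top',(285,292),z-.001))
def blob(n,seed,w=16):
    s,o=S[n]; p=s['pixels']; x,y=seed
    m=(p[y-w:y+w,x-w:x+w].max(2)<110).astype(np.uint8)
    M=cv2.moments(m,True); ys,xs=np.nonzero(m); print(n,'knob blob',len(xs),xs.min()+x-w,xs.max()+x-w,ys.min()+y-w,ys.max()+y-w)
    return (M['m10']/M['m00']+x-w,M['m01']/M['m00']+y-w)
a=blob('top',(262,232),12); b=blob('scene',(382,242),12)
print(a,b)
print(onz(*S['top'],[a],.112+.036),onz(*S['scene'],[b],.136))
c1,v1=rays(*S['top'],[a]);c2,v2=rays(*S['scene'],[b])
A=np.c_[v1[0],-v2[0]];t=np.linalg.lstsq(A,c2-c1,rcond=None)[0];print('tri',c1+t[0]*v1[0],c2+t[1]*v2[0])
print('bottle top',onz(*S['top'],[(379,165)],.15),'beaker',onz(*S['top'],[(478,290)],.05),'nb',onz(*S['top'],[(158,243)],.01))
E
python3 m.py
```

```text
top [221 211 227] [203 204 203]
scene [222 218 231] [171 175 174]
lid ((553.8291015625, 198.9506378173828), (221.9764404296875, 281.9602355957031), 13.616040229797363) ((259.66290283203125, -108.3297119140625), (1942.3333740234375, 2849.051513671875), 23.891117095947266)
drv ((508.58721923828125, 189.15121459960938), (318.37091064453125, 284.0860595703125), 13.568260192871094)
drv ((540.3240356445312, 11.656982421875), (1541.321044921875, 2079.10546875), 0.19644460082054138)
top knob blob 70 257 266 228 236
scene knob blob 109 377 387 236 248
(261.74285714285713, 231.87142857142857) (381.9082568807339, 241.71559633027522)
[[0.5534409  0.19766965 0.148     ]] [[0.55057258 0.20101874 0.136     ]]
tri [0.55390899 0.19850084 0.13899922] [0.55298163 0.20151373 0.13922923]
bottle top [[ 0.75591809 -0.15733422  0.15      ]] beaker [[ 0.37104045 -0.48394611  0.05      ]] nb [[0.52500149 0.54891308 0.01      ]]
```

```bash
cat > pl.py <<'E'
from h import *
def plan(target,yaw,n,q=0.0,rd=1):
    o=robot.get_obs(); p=np.array(o['tool_pos']);r=R.from_euler('xyz',o['ee_rot'])
    dy=-(yaw-np.degrees(o['ee_rot'][2])); dy=(dy+180)%360-180
    if abs(dy)<0.4: dy=0
    out=[]
    for i in range(n):
        d=(np.array(target)-p)/(n-i); t=np.round(r.inv().apply(d)*100,rd); a=np.round(dy/n,1)
        out.append([*t,0,0,a,q]); p=p+r.apply(t/100); r=r*R.from_euler('z',a,degrees=True)
    for k in out: print(','.join(f'{x:g}' for x in k)+',')
    print('end',p,np.degrees(r.as_euler('xyz')),'from',o['tool_pos'],o['time'])
E
python3 -c "
from pl import *
plan([.554,.199,.214],13.6,14)"
```

```text
-3.1,-1.1,-0,0,0,10.2,0,
-3.2,-0.5,-0,0,0,10.2,0,
-3.2,0.1,-0,0,0,10.2,0,
-3.2,0.7,-0,0,0,10.2,0,
-3,1.2,-0,0,0,10.2,0,
-2.8,1.7,-0,0,0,10.2,0,
-2.4,2.2,-0,0,0,10.2,0,
-2,2.6,-0,0,0,10.2,0,
-1.5,2.9,-0,0,0,10.2,0,
-1,3.1,-0,0,0,10.2,0,
-0.4,3.2,-0,0,0,10.2,0,
0.2,3.2,-0,0,0,10.2,0,
0.8,3.2,-0,0,0,10.2,0,
1.3,3,-0.1,0,0,10.2,0,
end [0.55439087 0.1988113  0.21404881] [1.79956823e+02 3.83942013e-02 1.39488793e+01] from [0.21701568 0.50511992 0.21293343] 0.25
```

Call:
arm_command(
  plan=[-3.1,-1.1,0,0,0,10.2,0,-3.2,-0.5,0,0,0,10.2,0,-3.2,0.1,0,0,0,10.2,0,-3.2,0.7,0,0,0,10.2,0,-3,1.2,0,0,0,10.2,0,-2.8,1.7,0,0,0,10.2,0,-2.4,2.2,0,0,0,10.2,0,-2,2.6,0,0,0,10.2,0],
)

```text
time: 1.25
tool_pos: [0.4106, 0.3294, 0.2134]
ee_rot: [-3.141, -0.0, 1.306]
wrist_force: [0.5, 0.2, 0.4]
width: 0.0936
```

Call:
arm_command(
  plan=[-1.5,2.9,0,0,0,10.2,0,-1,3.1,0,0,0,10.2,0,-0.4,3.2,0,0,0,10.2,0,0.2,3.2,0,0,0,10.2,0,0.8,3.2,0,0,0,10.2,0,1.3,3,0,0,0,10.2,0,0,0,0,0,0,0,0],
)

```text
time: 2.12
tool_pos: [0.5555, 0.1975, 0.2127]
ee_rot: [3.141, 0.001, 0.241]
wrist_force: [-0.4, -0.6, 0.3]
width: 0.0944
```

```bash
python3 -c "
from pl import *
plan([.554,.199,.130],13.6,5)
s,o=snap('wrist','w1')
print(proj(s,o,[[.554,.199,.148],[.554,.199,.124]]))"
```

```text
-0,-0,1.7,0,0,0,0,
-0,-0,1.6,0,0,0,0,
-0,-0.1,1.7,0,0,0,0,
-0,-0,1.6,0,0,0,0,
-0.1,-0.1,1.7,0,0,0,0,
end [0.55393161 0.19915005 0.12966565] [1.79990244e+02 6.68015077e-02 1.38192338e+01] from [0.55547097 0.19748364 0.21266477] 2.125
[[317.71798945 259.06951091]
 [317.95919511 248.43853278]]
```

View pics/w1.png

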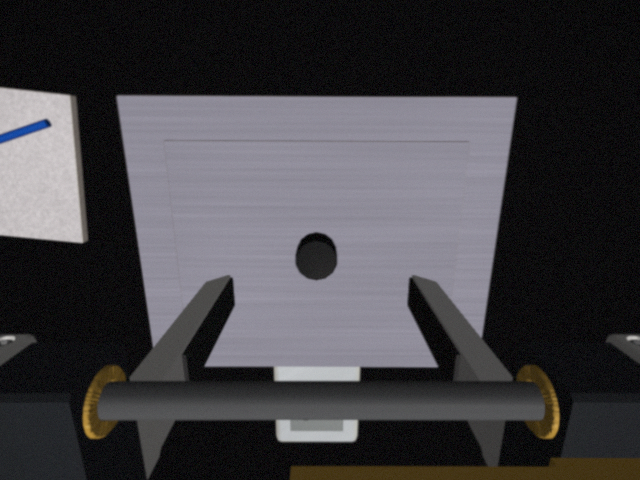

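Knob sits at (316,257) in the wrist view, matching the prediction (318,259), and is centred between the fingers. Descending.

Call:
arm_command(
  plan=[0,-0.1,1.7,0,0,0,0,0,0,1.7,0,0,0,0,0,0,1.7,0,0,0,0,-0.1,-0.1,1.6,0,0,0,0,0,0,1.6,0,0,0,0,0,0,0,0,0,0,0.6,0,0,0,0,0,0,1,0,0,0,0,0,0,1],
)

```text
time: 3.18
tool_pos: [0.5537, 0.2008, 0.1316]
ee_rot: [-3.142, -0.002, 0.243]
wrist_force: [0.2, -0.1, 0.4]
width: 0.0674
```

Call:
arm_command(
  plan=[0,0,0,0,0,0,1,0,0,0,0,0,0,1,0,0,0,0,0,0,1,0,0,0,0,0,0,1],
)

```text
time: 3.68
tool_pos: [0.5531, 0.2006, 0.1305]
ee_rot: [3.141, -0.0, 0.243]
wrist_force: [0.2, -1.6, -0.3]
width: 0.0294
```

Call:
arm_command(
  plan=[0,0,0,0,0,0,1,0,0,-0.5,0,0,0,1,0,0,-1,0,0,0,1,0,0,-1.5,0,0,0,1,0,0,-1.5,0,0,0,1,0,0,-1.5,0,0,0,1,0,0,-1,0,0,0,1,0,0,0,0,0,0,1],
)

```text
time: 4.68
tool_pos: [0.5537, 0.2009, 0.202]
ee_rot: [-3.142, -0.003, 0.244]
wrist_force: [0.6, -0.1, -4.0]
width: 0.0296
```

```bash
python3 -c "
from pl import *
s,o=snap('wrist','w2');s,o=snap('scene','s2')
print(o['wrist_force'],o['wrist_torque'],o['width'])
plan([.43,-.18,o['tool_pos'][2]],13.6,14,1)"
```

```text
[ 0.00696983  0.2735631  -3.289093  ] [-0.00270667  0.17056661 -0.0287463 ] 0.029411821507026543
-1.5,2.4,-0,0,0,0,1,
-1.5,2.4,-0,0,0,0,1,
-1.5,2.4,-0,0,0,0,1,
-1.5,2.4,-0,0,0,0,1,
-1.5,2.4,-0,0,0,0,1,
-1.5,2.4,-0,0,0,0,1,
-1.5,2.4,-0,0,0,0,1,
-1.5,2.5,-0,0,0,0,1,
-1.5,2.4,-0,0,0,0,1,
-1.5,2.5,-0,0,0,0,1,
-1.5,2.4,-0,0,0,0,1,
-1.5,2.5,-0,0,0,0,1,
-1.5,2.4,-0,0,0,0,1,
-1.6,2.5,-0.1,0,0,0,1,
end [ 0.43002792 -0.18016433  0.20124927] [-1.79998431e+02  4.00560754e-02  1.39494167e+01] from [0.55284241 0.2006733  0.20011107] 4.775
```

View pics/w2.png

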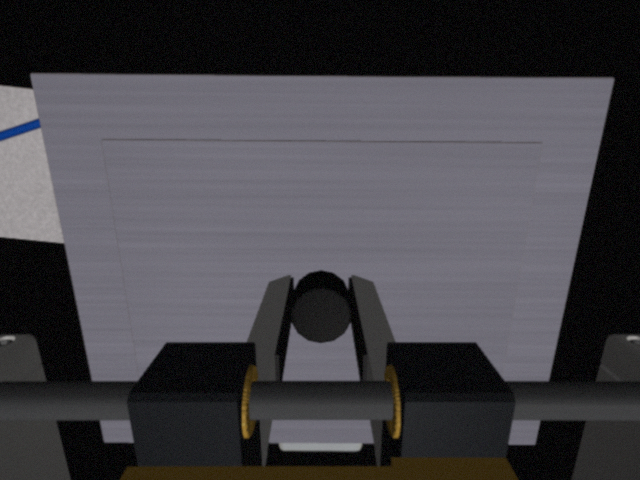

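View pics/s2.png

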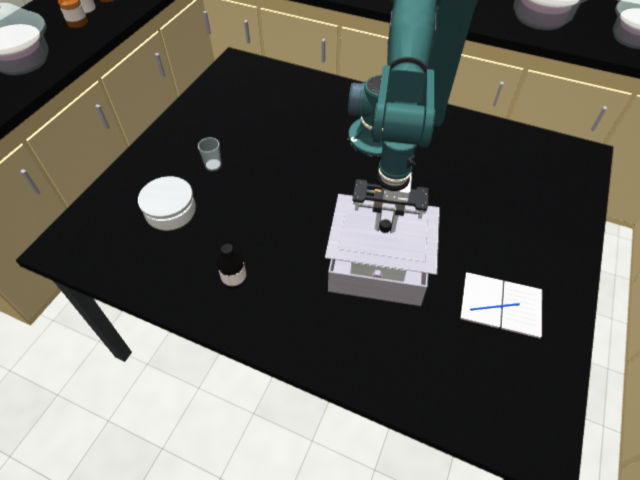

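Lid held level, clear of the bath (knob (321,305) between the pads). Carrying it to the free bench to the right.

Call:
arm_command(
  plan=[-0.7,1.2,0,0,0,0,1,-1.5,2.4,0,0,0,0,1,-1.5,2.4,0,0,0,0,1,-1.5,2.4,0,0,0,0,1,-1.5,2.4,0,0,0,0,1,-1.5,2.4,0,0,0,0,1,-1.5,2.4,0,0,0,0,1,-1.5,2.4,0,0,0,0,1],
)

```text
time: 5.78
tool_pos: [0.4865, -0.0025, 0.1998]
ee_rot: [-3.142, 0.001, 0.243]
wrist_force: [1.1, -0.3, -3.1]
width: 0.0294
```

Call:
arm_command(
  plan=[-1.5,2.4,0,0,0,0,1,-1.5,2.4,0,0,0,0,1,-1.5,2.4,0,0,0,0,1,-1.5,2.4,0,0,0,0,1,-1.5,2.4,0,0,0,0,1,-1.5,2.4,0,0,0,0,1,-0.8,1.5,0,0,0,0,1,0,0,0,0,0,0,1],
)

```text
time: 6.78
tool_pos: [0.4304, -0.1796, 0.2001]
ee_rot: [-3.141, 0.0, 0.241]
wrist_force: [-0.6, 0.2, -3.9]
width: 0.03
```

```bash
python3 -c "
from pl import *
s,o=snap('scene','s3');s,o=snap('top','t3')
print(o)"
```

```text
{'time': 6.825, 'joint_positions': array([-5.15819769e-01, -9.71780669e-02,  1.58049715e+00,  9.32785875e-04,
        1.65901460e+00,  8.12628298e-01]), 'qvel': array([ 0.0240347 , -0.00138857, -0.00341663,  0.00261409,  0.00065035,
       -0.00027662]), 'joint_torque': array([-6.23286590e-01, -2.75492299e+01, -3.19543254e+01, -4.72918886e-02,
       -6.16139313e-02, -1.69473264e-02]), 'tool_pos': array([ 0.43071887, -0.17879634,  0.20019726]), 'ee_rot': array([-3.14040845e+00, -1.00895355e-04,  2.42430038e-01]), 'wrist_force': array([-0.03367299,  1.18218408, -2.82075746]), 'wrist_torque': array([-0.02551249,  0.12648153,  0.030718  ]), 'width': 0.02926042216026904}
```

View pics/s3.png

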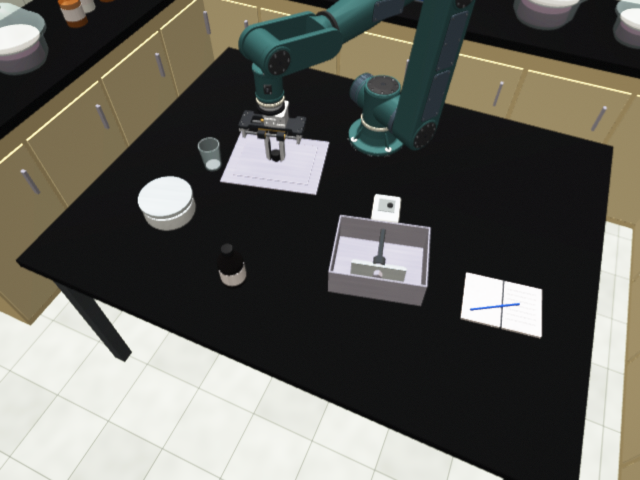

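View pics/t3.png

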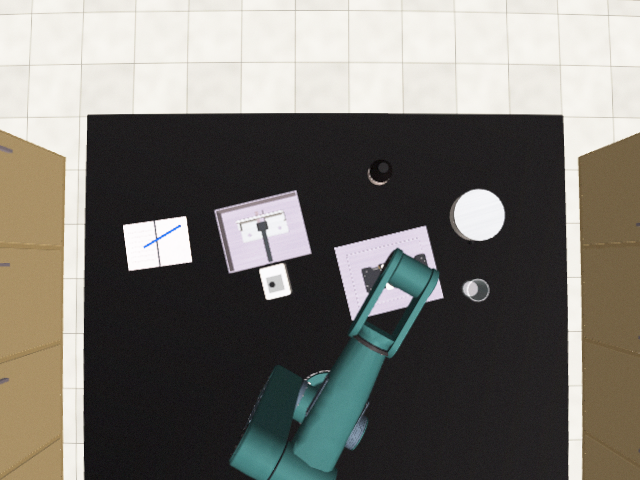

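Call:
arm_command(
  plan=[0,0,1.5,0,0,0,1,0,0,2.8,0,0,0,1,0,0,2.8,0,0,0,1,0,0,2.8,0,0,0,1,0,0,2.8,0,0,0,1,0,0,2,0,0,0,1,0,0,1.3,0,0,0,1,0,0,0.6,0,0,0,1],
)

```text
time: 7.88
tool_pos: [0.4306, -0.1781, 0.0333]
ee_rot: [-3.14, 0.001, 0.244]
wrist_force: [0.8, 0.1, -3.2]
width: 0.0291
```

Call:
arm_command(
  plan=[0,0,0,0,0,0,1,0,0,0.3,0,0,0,1,0,0,0.3,0,0,0,1,0,0,0.2,0,0,0,1],
)

```text
time: 8.38
tool_pos: [0.4311, -0.179, 0.0265]
ee_rot: [3.141, -0.0, 0.243]
wrist_force: [0.0, -0.1, -3.2]
width: 0.0292
```

Call:
arm_command(
  plan=[0,0,0.2,0,0,0,1,0,0,0.1,0,0,0,1,0,0,0.1,0,0,0,1,0,0,0,0,0,0,1],
)

```text
time: 8.88
tool_pos: [0.4309, -0.1789, 0.0224]
ee_rot: [-3.141, 0.0, 0.243]
wrist_force: [-0.0, -0.7, -2.6]
width: 0.0291
```

Call:
arm_command(
  plan=[0,0,0.1,0,0,0,1,0,0,0,0,0,0,1],
)

```text
time: 9.12
tool_pos: [0.4309, -0.1789, 0.0214]
ee_rot: [-3.141, 0.0, 0.243]
wrist_force: [-0.6, 0.5, -3.5]
width: 0.0294
```

Call:
arm_command(
  plan=[0,0,0.1,0,0,0,1,0,0,0,0,0,0,1],
)

```text
time: 9.38
tool_pos: [0.431, -0.1789, 0.0205]
ee_rot: [3.142, -0.0, 0.243]
wrist_force: [-1.2, -0.2, -3.3]
width: 0.0294
```

Call:
arm_command(
  plan=[0,0,0.1,0,0,0,1,0,0,0,0,0,0,1],
)

```text
time: 9.62
tool_pos: [0.4311, -0.1789, 0.0205]
ee_rot: [3.141, -0.0, 0.244]
wrist_force: [-3.6, 1.9, 4.9]
width: 0.0295
```

Call:
arm_command(
  plan=[0,0,0.1,0,0,0,1,0,0,0,0,0,0,1],
)

```text
time: 9.88
tool_pos: [0.4311, -0.1789, 0.0204]
ee_rot: [3.141, -0.0, 0.244]
wrist_force: [-5.4, 2.0, 10.9]
width: 0.0295
```

Call:
arm_command(
  plan=[0,0,-0.2,0,0,0,1,0,0,0,0,0,0,0.6,0,0,0,0,0,0,0.5,0,0,0,0,0,0,0.4,0,0,0,0,0,0,0.4],
)

```text
time: 10.5
tool_pos: [0.4311, -0.1789, 0.0204]
ee_rot: [3.142, -0.0, 0.243]
wrist_force: [-0.6, -0.3, -0.1]
width: 0.0564
```

```bash
python3 -c "
from pl import *
s,o=snap('wrist','w4');
print(o['wrist_force'],o['width'],o['time'])"
```

```text
[-0.64913734 -0.31596703 -0.0693573 ] 0.05635587763945306 10.5
```

View pics/w4.png

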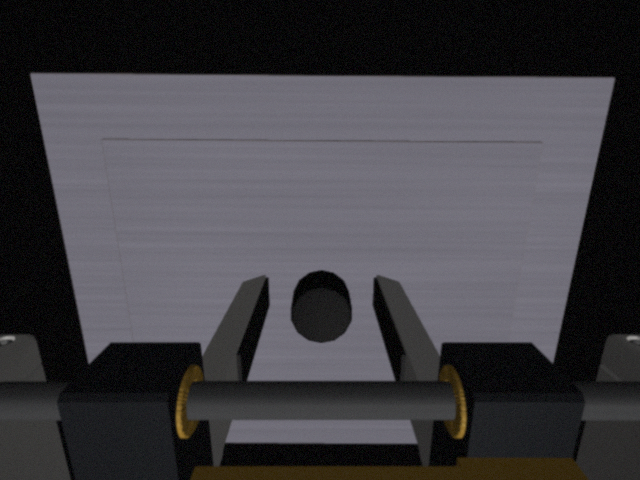

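The lid is down and released (pads clear either side of the knob at (321,305)). Rising straight up.

Call:
arm_command(
  plan=[0,0,0,0,0,0,0.4,0,0,-1,0,0,0,0.3,0,0,-3,0,0,0,0.2,0,0,-4,0,0,0,0,0,0,-4,0,0,0,0,0,0,-4,0,0,0,0,0,0,-3,0,0,0,0,0,0,0,0,0,0,0],
)

```text
time: 11.55
tool_pos: [0.4324, -0.1797, 0.214]
ee_rot: [3.137, -0.005, 0.243]
wrist_force: [-0.4, -0.1, 0.6]
width: 0.0945
```

```bash
cat > b.py <<'E'
from pl import *
s,o=snap('top','t5'); p=s['pixels'].astype(int)
m=(p[180:262,205:318].max(2)>60).astype(np.uint8)
m=cv2.morphologyEx(m,cv2.MORPH_CLOSE,np.ones((3,3)))
c=max(cv2.findContours(m,0,1)[0],key=cv2.contourArea).reshape(-1,2)+[205,180]
P=onz(s,o,c,.110); print('bath (mixed w/ driver)',cv2.minAreaRect((P[:,:2]*1000).astype(np.float32)))
print(o['tool_pos'],o['time'])
cv2.imwrite('pics/t5z.png',cv2.resize(cv2.cvtColor(s['pixels'][170:310,195:335],cv2.COLOR_RGB2BGR),(700,700),interpolation=cv2.INTER_CUBIC))
s,o=snap('scene','s5')
cv2.imwrite('pics/s5z.png',cv2.resize(cv2.cvtColor(s['pixels'][180:310,310:450],cv2.COLOR_RGB2BGR),(700,650),interpolation=cv2.INTER_CUBIC))
E
python3 b.py
```

```text
bath (mixed w/ driver) ((556.0970458984375, 199.50653076171875), (208.46051025390625, 265.2180480957031), 13.480799674987793)
[ 0.43240409 -0.17968744  0.21398851] 11.55
```

View pics/t5z.png

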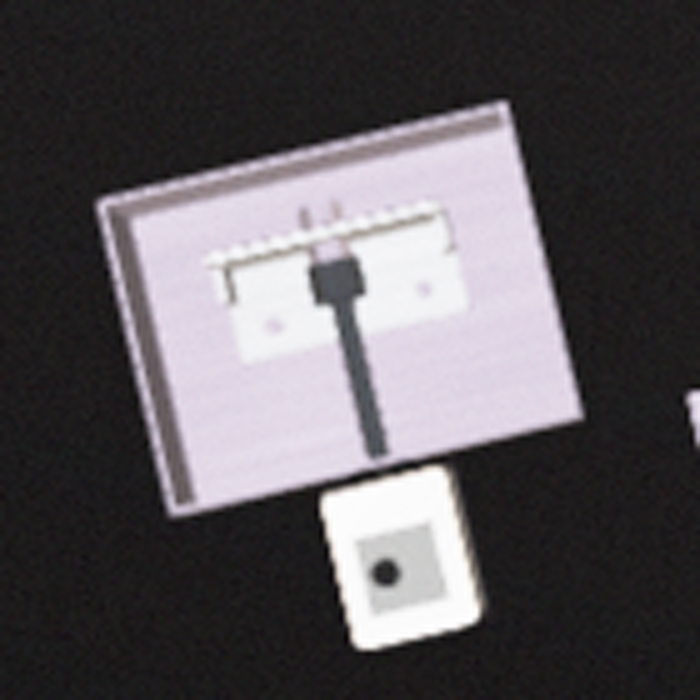

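View pics/s5z.png

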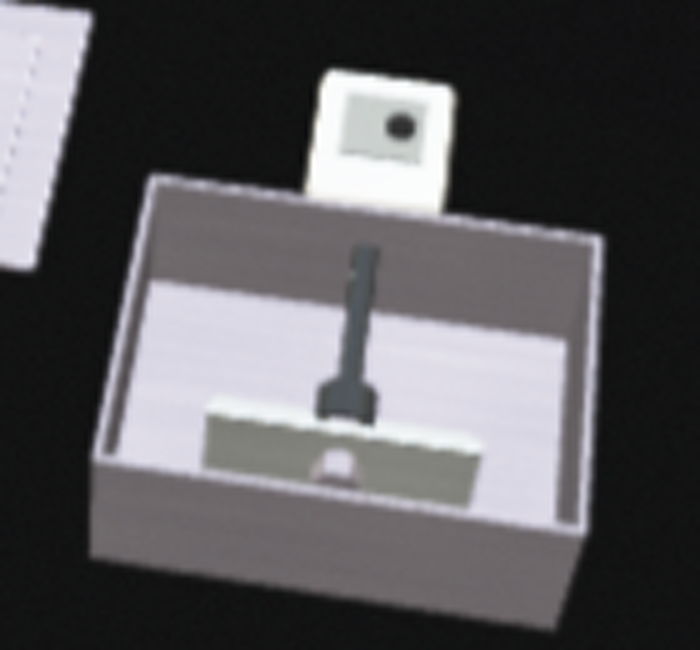

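```bash
cat > b2.py <<'E'
from pl import *
s,o=snap('top','t6')
P=onz(s,o,np.array([(98,200),(507,100),(582,418),(172,518)])/5+[195,170]-.4,.110)
print(P,P.mean(0)); e1=P[0]-P[3];e2=P[0]-P[1];print(np.linalg.norm(e1),np.linalg.norm(e2),np.degrees(np.arctan2(e1[1],e1[0])),np.degrees(np.arctan2(-e2[0],e2[1])))
plan([.620,.215,.214],13.5,8)
E
python3 b2.py
```

```text
[[0.62453141 0.34818101 0.11      ]
 [0.68602716 0.0956958  0.11      ]
 [0.48946185 0.04966093 0.11      ]
 [0.4285655  0.30154753 0.11      ]] [0.55714648 0.19877132 0.11      ]
0.20143812449095244 0.2598663333619322 13.38556258438218 13.68853846441288
3.5,-4.2,-0.1,0,0,0.1,0,
3.5,-4.2,-0.1,0,0,0.1,0,
3.5,-4.2,-0,0,0,0.1,0,
3.5,-4.2,-0.1,0,0,0.1,0,
3.4,-4.2,-0,0,0,0.1,0,
3.4,-4.3,-0.1,0,0,0.1,0,
3.4,-4.2,-0,0,0,0.1,0,
3.5,-4.3,-0.1,0,0,0.1,0,
end [0.62006147 0.2151466  0.21404987] [-1.79900794e+02  1.01257688e-01  1.31500344e+01] from [ 0.43029015 -0.17851045  0.20894574] 11.7
```

Call:
arm_command(
  plan=[2,-2.2,0,0,0,0,0,3.5,-4.2,0,0,0,0,0,3.5,-4.2,0,0,0,0,0,3.5,-4.2,0,0,0,0,0,3.5,-4.2,0,0,0,0,0,3.5,-4.2,0,0,0,0,0,3.5,-4.3,0,0,0,0,0,3.4,-4.2,0,0,0,0,0],
)

```text
time: 12.7
tool_pos: [0.6104, 0.194, 0.2077]
ee_rot: [3.142, 0.004, 0.244]
wrist_force: [0.5, -0.9, 0.4]
width: 0.0942
```

Call:
arm_command(
  plan=[1.6,-2,0,0,0,0,0,0,0,0,0,0,0,0,0,0,0,0,0,0,0],
)

```text
time: 13.08
tool_pos: [0.6207, 0.2147, 0.209]
ee_rot: [3.141, 0.003, 0.243]
wrist_force: [-0.5, -0.3, 0.3]
width: 0.0938
```

```bash
cat > w.py <<'E'
from pl import *
import sys
s,o=snap('wrist',sys.argv[1]); print(o['tool_pos'],np.degrees(o['ee_rot']),o['time'],o['wrist_force'],o['width'])
c=np.array([.557,.1988,0]);B=R.from_euler('z',13.5,degrees=True)
print(np.round(B.inv().apply(np.array(o['tool_pos'])-c)*1000,1),'tcp in bath')
pts=np.array([[57,0,72],[69,0,72],[69,14,72],[69,-14,72],[46,75,100],[46,-75,100],[52,75,100],[52,-75,100],[96,126,110],[96,-126,110]])/1000
print(np.c_[pts*1000,np.round(proj(s,o,B.apply(pts)+c),1)])
E
python3 w.py w7
```

```text
[0.62074892 0.21468583 0.20899667] [1.79968944e+02 1.66396150e-01 1.39138337e+01] 13.075 [-0.46369178 -0.26593879  0.27372173] 0.09384972927143628
[ 65.7   0.6 209. ] tcp in bath
[[  57.     0.    72.   320.9  239.7]
 [  69.     0.    72.   321.   226.6]
 [  69.    14.    72.   305.1  226.5]
 [  69.   -14.    72.   336.9  226.7]
 [  46.    75.   100.   229.8  261.6]
 [  46.   -75.   100.   411.8  262.7]
 [  52.    75.   100.   229.4  254.7]
 [  52.   -75.   100.   412.3  255.9]
 [  96.   126.   110.   155.   203.5]
 [  96.  -126.   110.   487.3  205.8]]
```

View pics/w7.png

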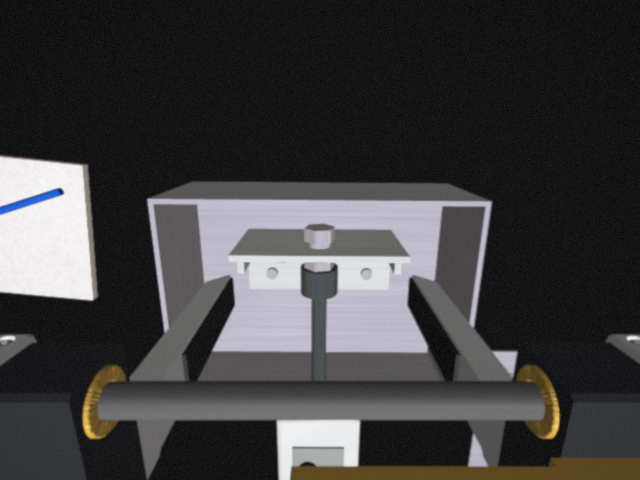

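```bash
python3 - <<'E'
import cv2
a=cv2.imread('pics/w7.png')[185:305,220:420]
cv2.imwrite('pics/w7z.png',cv2.resize(a,(800,480),interpolation=cv2.INTER_CUBIC))
E
```

```text
(no output)
```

View pics/w7z.png

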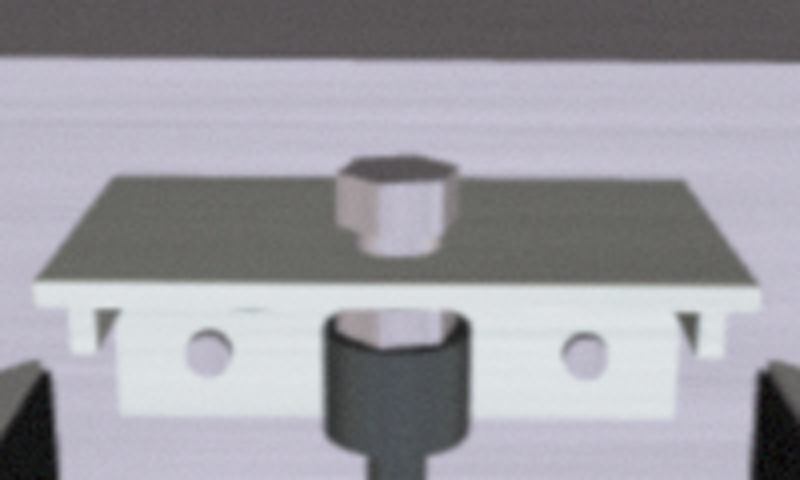

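Wrist view: the hex head is at (319,236) px against a prediction of about (321,233), the bracket's far top edge at row 256 as predicted; so the bath is located to ~1.5 mm. The upper facet is tilted ~14° towards image right. Descending with the gripper shifted 1.5 mm toward +y.

Call:
arm_command(
  plan=[0.1,-0.1,2,0,0,0.4,0,0,0,3,0,0,0,0,0,0,3,0,0,0,0,0,0,1.5,0,0,0,0,0,0,0,0,0,0,0],
)

```text
time: 13.75
tool_pos: [0.6214, 0.2158, 0.1144]
ee_rot: [3.142, 0.002, 0.235]
wrist_force: [0.4, -0.2, -0.2]
width: 0.094
```

```bash
python3 w.py w8
```

```text
[0.6214151  0.21584745 0.11443086] [1.79997568e+02 1.40462810e-01 1.34853147e+01] 13.75 [ 0.44678893 -0.16535514 -0.19907238] 0.09399113262430833
[ 66.6   1.5 114.4] tcp in bath
[[  57.     0.    72.   322.8  283.2]
 [  69.     0.    72.   322.8  265.6]
 [  69.    14.    72.   300.6  265.6]
 [  69.   -14.    72.   345.   265.6]
 [  46.    75.   100.   192.2  320.6]
 [  46.   -75.   100.   453.8  320.5]
 [  52.    75.   100.   191.2  311.2]
 [  52.   -75.   100.   454.9  311.1]
 [  96.   126.   110.    74.9  242.3]
 [  96.  -126.   110.   571.7  242.1]]
```

View pics/w8.png

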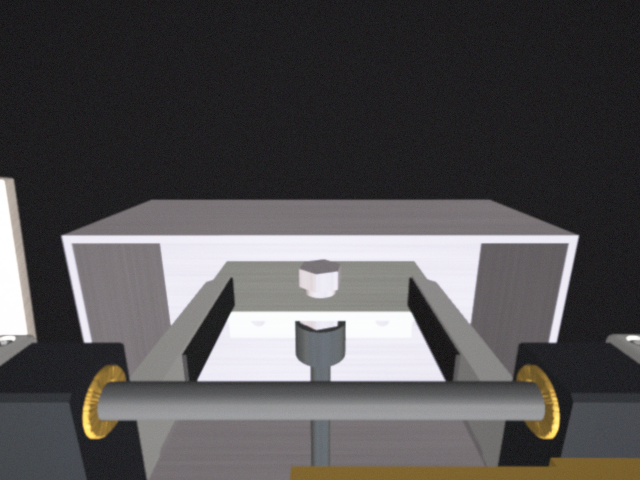

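Head (319,277) centred between the jaws; the fingertips are clear of bracket and far wall. Going on down.

Call:
arm_command(
  plan=[0,0,1.5,0,0,0,0,0,0,1.5,0,0,0,0,0,0,1.5,0,0,0,0,0,0,0.8,0,0,0,0,0,0,0,0,0,0,0],
)

```text
time: 14.42
tool_pos: [0.6215, 0.2168, 0.0611]
ee_rot: [-3.142, 0.002, 0.237]
wrist_force: [-0.2, -0.4, -0.4]
width: 0.0936
```

```bash
python3 w.py w9; python3 - <<'E'
import cv2
a=cv2.imread('pics/w9.png')[240:360,220:420]
cv2.imwrite('pics/w9z.png',cv2.resize(a,(800,480),interpolation=cv2.INTER_CUBIC))
E
```

```text
[0.62148674 0.21678559 0.06108935] [-1.79999050e+02  1.30678313e-01  1.35546812e+01] 14.425 [-0.23297816 -0.39573643 -0.44884426] 0.09361086787122959
[66.9  2.4 61.1] tcp in bath
[[  57.     0.    72.   325.1  326.7]
 [  69.     0.    72.   325.2  304.8]
 [  69.    14.    72.   296.6  304.8]
 [  69.   -14.    72.   353.9  304.8]
 [  46.    75.   100.   152.   382.9]
 [  46.   -75.   100.   499.6  383.1]
 [  52.    75.   100.   150.2  370.9]
 [  52.   -75.   100.   501.5  371.2]
 [  96.   126.   110.   -18.2  285.3]
 [  96.  -126.   110.   671.9  285.8]]
```

View pics/w9z.png

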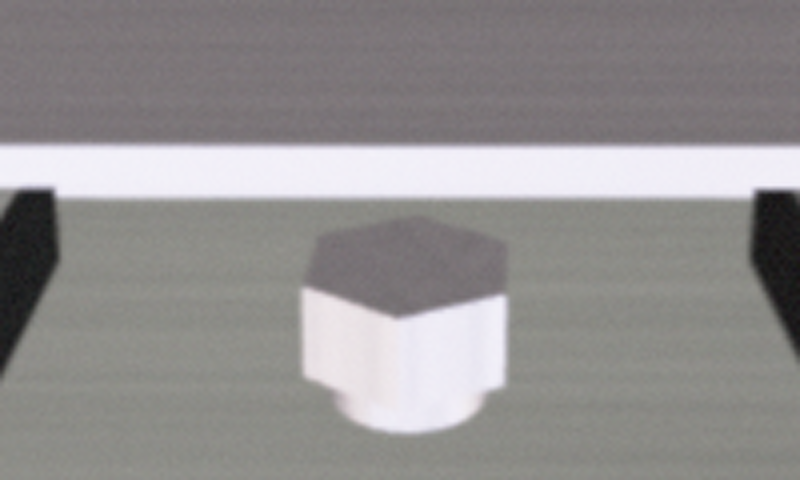

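The head now has a corner almost on top (vertex (397,318) of the zoom, centre ~406), i.e. about 0.5 s before its flats are upright, and it is centred between the pads. Closing now.

Call:
arm_command(
  plan=[0,0,0,0,0,0,1,0,0,0,0,0,0,1,0,0,0,0,0,0,1,0,0,0,0,0,0,1,0,0,0,0,0,0,1,0,0,0,0,0,0,1,0,0,0,0,0,0,1,0,0,0,0,0,0,1],
)

```text
time: 15.48
tool_pos: [0.6223, 0.2165, 0.0625]
ee_rot: [3.141, 0.0, 0.236]
wrist_force: [1.4, -1.9, -0.3]
width: 0.0236
```

```bash
python3 w.py w10; python3 - <<'E'
import cv2
a=cv2.imread('pics/w10.png')[240:360,220:420]
cv2.imwrite('pics/w10z.png',cv2.resize(a,(800,480),interpolation=cv2.INTER_CUBIC))
E
```

```text
[0.62227745 0.21648756 0.06245588] [1.79964507e+02 3.71148231e-03 1.35409110e+01] 15.475 [ 1.43105829 -1.87050576 -0.29041932] 0.023573675763126172
[67.6  2.  62.5] tcp in bath
[[  57.     0.    72.   324.2  326.5]
 [  69.     0.    72.   324.3  304.8]
 [  69.    14.    72.   295.9  304.8]
 [  69.   -14.    72.   352.7  304.8]
 [  46.    75.   100.   152.5  382.1]
 [  46.   -75.   100.   496.9  382.2]
 [  52.    75.   100.   150.7  370.3]
 [  52.   -75.   100.   498.8  370.3]
 [  96.   126.   110.   -15.7  285.4]
 [  96.  -126.   110.   666.4  285.5]]
```

View pics/w10z.png

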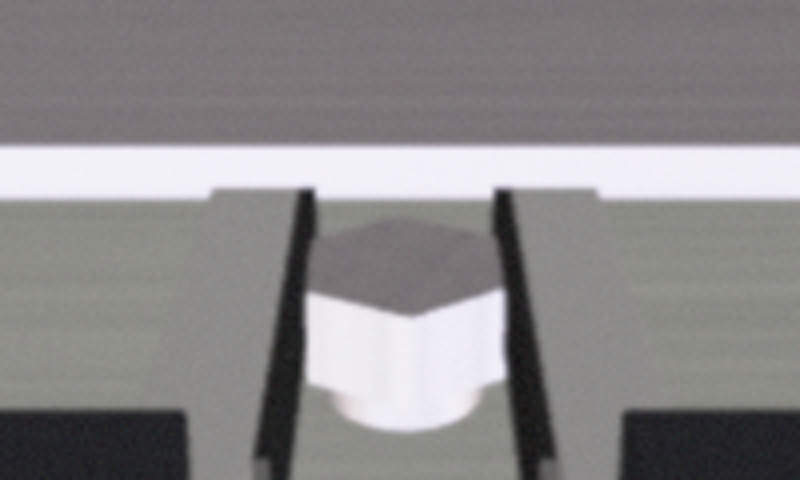

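Flats are upright between the pads (vertex (410,315) of the zoom), opening 23.6 mm. Holding a second and checking that it stays put.

Call:
arm_command(
  plan=[0,0,0,0,0,0,1,0,0,0,0,0,0,1,0,0,0,0,0,0,1,0,0,0,0,0,0,1,0,0,0,0,0,0,1,0,0,0,0,0,0,1,0,0,0,0,0,0,1,0,0,0,0,0,0,1],
)

```text
time: 16.52
tool_pos: [0.6223, 0.2165, 0.0625]
ee_rot: [3.141, -0.0, 0.236]
wrist_force: [1.6, -4.9, -1.1]
width: 0.0237
```

Call:
arm_command(
  plan=[0,0,0,0,0,0,1,0,0,0,0,0,0,1,0,0,0,0,0,0,1,0,0,0,0,0,0,1,0,0,0,0,0,0,1,0,0,0,0,0,0,1,0,0,0,0,0,0,1,0,0,0,0,0,0,1],
)

```text
time: 17.52
tool_pos: [0.6223, 0.2165, 0.0625]
ee_rot: [3.141, 0.0, 0.236]
wrist_force: [1.1, -4.2, -0.4]
width: 0.0236
```

```bash
python3 w.py w11|head -2; python3 - <<'E'
import cv2,numpy as np
a=cv2.imread('pics/w11.png')[240:360,220:420];b=cv2.imread('pics/w10.png')[240:360,220:420]
print('max/mean diff on head',cv2.absdiff(a,b)[50:110,70:130].max(),cv2.absdiff(a,b)[50:110,70:130].mean())
cv2.imwrite('pics/w11z.png',cv2.resize(a,(800,480),interpolation=cv2.INTER_CUBIC))
from h import *
s,o=snap('scene','s11');print(o['wrist_force'],o['wrist_torque'])
E
```

```text
[0.62226201 0.21654358 0.06247474] [1.79968107e+02 1.93359366e-03 1.35413247e+01] 17.525 [ 1.09036867 -4.24604482 -0.4489707 ] 0.02362524617912538
[67.6  2.  62.5] tcp in bath
max/mean diff on head 25 1.8082407407407408
[ 1.09672029 -5.1808779  -0.97642697] [-0.83057482 -0.04505515  0.0504223 ]
```

View pics/w11z.png

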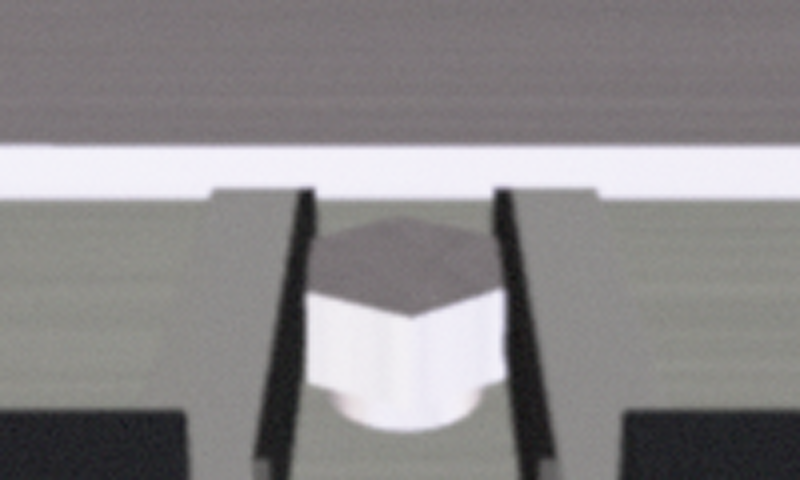

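View pics/s11.png

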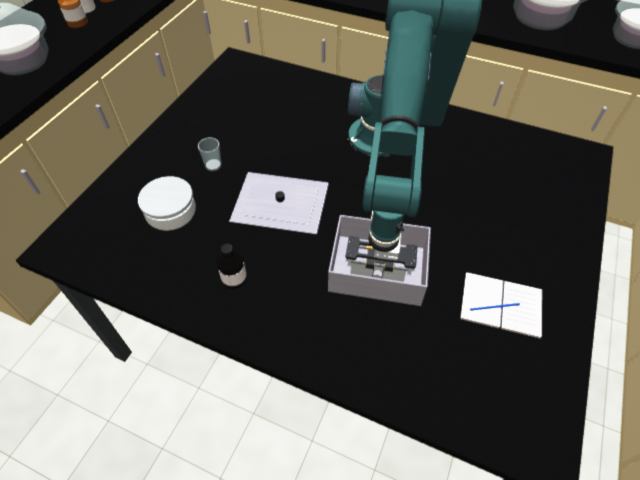

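Over 2 s the head has not moved in the images (vertex still at (410,315)). The driver would have turned it about 17° in that time. The lid lies flat, knob up at (280,197) in the scene view. The bottle (232,266) and beaker (210,154) stand where they were. Handing in.

```bash
python3 -c "
from bench import close_job
print(close_job())"
```

```text
the job is handed in; nothing more can be done
None
```

I lifted the lid off by its knob and set it down flat and knob up on the bench to the right of the bath. I then reached into the gap and closed on the bolt head as its flats came upright. The job was handed in at about 17.6 s with the fingers still holding it; no verdict was reported.

- **Bolt head:** the opening is steady at 23.6 mm on the 24 mm flats. The head did not move in the wrist images over 2 s, and the driver would have turned it about 17° in that time. I have no direct reading of the force on the head. The fixed half-maximum grip should be about 30 N.
- **Lid:** the wrist force returned to near zero when I let go, and the last scene picture shows the lid lying flat, away from the bath. I pressed it onto the bench with about 14 N just before releasing it.
- **Bottle and beaker:** both look unmoved in the last scene picture.
- **Disagreement:** the bath position from the overhead camera was about 1.5–2 mm off in y from the wrist view. I went by the wrist view, and the head sat centred between the pads.

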